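Seat a mirror cell in its three-point mount, close the keeper and latch it

ROBOT

A 6-joint arm with a two-finger parallel gripper is mounted at the origin on a cart in front of the work surface, level with it; the furniture and walls round the work are solid. World frame = base frame: x ahead of the robot, y to its left, z up, the work surface at z = 0. Lengths are in m, angles in rad, forces in N, time in s.
With the tool pointing down it reaches from about 0.25 to 0.725 m from the base axis. Payload 4 kg.
Tool frame: the origin (TCP) lies midway between the tips of the shut fingers; the grasp point (between the pads) lies 19 mm behind it; z points along the fingers, y is the line along which they close (so a half turn about z gives the same grasp; the last joint's range is limited). The gripper opens to 85 mm and grips with 20 to 120 N. Pads are 22 mm wide; open, the fingers measure 114 mm over their backs; the gripper's body (76 mm by 85 mm) begins 54 mm behind the grasp point. The pads swing forward as they close: fully open they stand 13 mm farther back than shut.
Start: joints at [1.214, 0.241, 0.005, 1.335, 0, 1.571], TCP at [0.175, 0.469, 0.2] pointing down, gripper open.
Joint ranges: [-2.72, 2.72], [-1.05, 1.87], [-1.09, 1.28], [-1.99, 2.15], [-1.42, 1.44], [-3.14, 3.14]. Speed limits (rad/s): [2.79, 2.79, 3.14, 3.14, 3.14, 3.14].

INTERFACE

Orientations are given as a unit quaternion [x, y, z, w].
In Python, from workcell import monitor, vision, job gives the robot as it stands.
- The arm moves only by the tool move_arm, never from a script. Its argument "moves" is a list that holds one entry, the list of rows, each a list of 5 numbers: the shift along the world's x, y, z in m, then the turn about the world's z in degrees, then the opening in per cent of the stroke, from 0 (shut) to 100 (fully open). In form: [[[x, y, z, turn, gripper], ...]]. A call has 1 to 5 rows; each row is the pose to reach, as a shift and turn from the pose commanded when the call began; what a row does not reach only later rows make up. A row lasts 1/8 s, in which the tool goes at most 62.5 mm and 10.7 degrees, less where a joint would pass 70% of its speed; a pose out of reach is approached as far as the arm can. A call with a gripper value outside its range is refused whole. The fingers move at their own pace and stop on an object; the grip force is fixed at half the most. Time passes only in rows, so rows that repeat a pose let the fingers close. It gives the time, the measured TCP pose, the force, the opening and the grip force at its end, in the units of the state.
- monitor.get_obs(): the state, without advancing time (a new reading comes with each control period).
- vision.camera(name): name is "scene" or "top" or "wrist"; returns a dict with "color" (480x640x3 uint8, red, green, blue), "camera_matrix" (3x3 intrinsics, pixels), "k1" (the pictures are not rectified: a ray, as slopes to the right and down, at radius r is drawn at 1 + k1 r^2 times it, then the intrinsics apply), "eye" and "attitude" of the camera in the world; the wrist camera has in their place "hand_eye" (4x4, takes a point from camera to tool coordinates, whose origin is the TCP and whose axes are the flange's). Camera axes: x right, y up, looking along -z (the intrinsics and any distortion apply to the point x, -y, -z); pixel columns grow to the right and rows downward; lengths in m; the calibration is good to about 2 mm. A picture is of the moment at which its call begins: read the wrist's pose just before it. There is no depth.
- job.job_done(): hands the job in; it is judged then, once.
The state is a dict: "clock": time; "joint_pos": joint angles; "joint_vel": joint speeds; "tau": joint torques, N m; "eef_pos": TCP position; "tool_rot": TCP orientation; "ft_force": force on the tool from outside, world axes, zero at the start; "ft_torque": the same for the moment, N m; "grip_width": finger opening in m; "grasp_force": force on a finger pad.
Only numpy, scipy, OpenCV 4.12 (cv2) and the standard library are available. Lean on these libraries where they do the work, as an engineer would, in place of code of your own. Each camera call takes 0.05 s, during which the arm holds its last target. There are 200 camera calls.

TASK

Load the square mirror cell into its three-point mount: keeping it on the deck (slide it, do not lift it off), bring it against the guide rail and along the rail until its three ball feet drop into their seats and it sits level and cannot rock. Then swing the wire keeper down until its bar lies on the cell's rim, and only after that slide the latch all the way over the end of the bar. Leave the tools lying around the mount where they are.

Things in the scene. Friction and masses are not known exactly. Their poses are not given: they have to be found in the camera images.
- mount: Fixed mount: a low aluminium block on the desk; its pose varies. +x away from the robot side, +y left, z up; origin on the desk under the seat's centre. Flat deck, top at z +24 mm, x -100 to +60, y -82 to +54; right side and near end open. Three pockets for the ball feet at (-26,+25), (-26,-25), (+26,0) mm, 12 mm wide or more: a ball within 4 mm of the centre falls in.
- seat (a point): Where the cell's origin lies when all three feet are in their pockets: (0, 0, +21.3) mm in the mount's frame, 2.7 mm below the deck top. Axes as the mount's; the seated cell's axes are parallel to them.
- rail (a point): Top edge, half-way along, of the face of the guide rail on the deck's left: a straight bar along the mount's x, 118 mm long, 9 mm high over the deck; the face looks right, at y = +35.6 mm in the mount's frame. The seated cell stands 0.6 mm clear of it.
- end_stop (a point): Midway between the two end-stop pins (8 mm thick, 10 mm high over the deck, 22 mm left and right of this point), at their near face, x = +36.4 mm in the mount's frame: 1.4 mm beyond the far edge of the seated cell. They stop a cell pushed too far.
- latch_guide (a point): Top centre of the block that guides the latch, on the deck's right: 46 mm (x) by 16 mm (y), 21 mm high over the deck; at (+15, -66, +45) mm in the mount's frame.
- cell: Mirror cell, loose on the deck: dark steel plate 70 x 70 x 10 mm, 46 mm round mirror on top, about 0.25 kg, on three 16 mm ball feet that slip easily. Origin at the plate's centre, level with the feet's lowest points; plate from z +6 to +16 mm. Feet at (-26,+25), (-26,-25), (+26,0) mm. Starts 44 to 56 mm nearer than the seat, 5 to 12 mm to its right, turned up to 0.15 rad. Drops 2.7 mm when the feet fall in.
- foot_near_left: Ball foot of the cell at (-26,+25) mm; origin at the ball's centre, 8 mm above its lowest point; axes as the cell's.
- foot_near_right: Ball foot of the cell at (-26,-25) mm; origin at the ball's centre; axes as the cell's.
- foot_far: Ball foot of the cell at (+26,0) mm; origin at the ball's centre; axes as the cell's.
- keeper (a joint): Hinge of the wire keeper, rad: a U of two 6 mm wire legs carrying a cross-bar. 0 = down, the bar lying on the seated cell's near rim (bar centre at x = -27, z = +41.3 mm in the mount's frame); positive raises it; 1.57 = upright; limits -0.06 and 1.85. A stiff hinge: it stays where it is left and moves with 1 to 2 N at the bar. Starts raised, 1.5 to 1.8.
- keeper_hinge (a point): Middle of the keeper's hinge line, which is parallel to the mount's y; at (+46, 0, +41.3) mm in the mount's frame. Hinge cheeks, 14 x 8 mm and 23 mm high over the deck, stand 46 mm left and right of it.
- keeper_bar (a point): Middle of the keeper's round cross-bar (8 mm diameter), on its axis, 73 mm from the hinge line. The legs stand 46 mm left and right of it; between them is nothing but the bar. The bar's right end reaches 66 mm to the right of this point.
- latch (a joint): Slide of the latch, m: 0 = drawn back (open), 0.018 = fully home; it slides along the mount's -x, toward the robot side, so that its flat tongue covers the right end of the lowered keeper bar. About 1.5 N of friction; it stays where it is left. Starts at 0 to 0.003.
- latch_tab (a point): Near the middle of the latch's upright dark tab: 8 mm thick (x), 16 mm wide (y), from 10 mm below to 9 mm above this point, on a 5 mm thick tongue. At joint 0 it lies at (+12, -66, +60.5) mm in the mount's frame; push it along the mount's -x.
- brass_weight: Bystander: small brass weight, 28 x 28 x 31 mm, left of the mount; origin under its centre.
- tweezers: Bystander: steel tweezers, 14 x 122 x 8 mm, lying right of the mount; origin under the centre.
- wood_offcut: Bystander: softwood offcut 50 x 58 x 26 mm, on the right of the desk; origin under its centre.
There are look-alikes about, which are no part of the job. Leave any red look-alike of the cell alone.

How it is judged:
On the way, in this order (a step that is already met when the one before it is completed fails the run):
1. the cell is seated, all three feet bearing, while the keeper is still up (horizontal distance between cell and seat below 0.003 m and z of cell in the frame of seat below 0.0012 m and angle between the z axis of cell and the z axis of mount, either way round below 0.025 rad and contact force between each of foot_near_left, foot_near_right, foot_far and mount above 0.1 N and value of joint keeper above 0.3 rad), for 0.2 s.
2. the keeper is down on the seated cell while the latch is still open (horizontal distance between cell and seat below 0.003 m and z of cell in the frame of seat below 0.0012 m and angle between the z axis of cell and the z axis of mount, either way round below 0.025 rad and contact force between each of foot_near_left, foot_near_right, foot_far and mount above 0.1 N and value of joint keeper below 0.035 rad and value of joint latch below 0.006 m), for 0.1 s.
At the end, for the whole second after the job is handed in: The cell's origin is within 3 mm sideways of the seat and less than 1.2 mm above it, level with the mount within 0.025 rad, each of the three feet bears on the mount with more than 0.1 N, the keeper reads less than 0.035 rad, the latch more than 14.5 mm, and the cell is at rest (horizontal distance between cell and seat below 0.003 m and z of cell in the frame of seat below 0.0012 m and angle between the z axis of cell and the z axis of mount, either way round below 0.025 rad and contact force between each of foot_near_left, foot_near_right, foot_far and mount above 0.1 N and value of joint keeper below 0.035 rad and value of joint latch above 0.0145 m and linear speed of cell below 0.01 m/s); the robot touches nothing.
It fails at once if the cell is lifted more than 12 mm off the deck or falls off it (z of cell in the frame of mount above 0.036 m or z of cell in the frame of mount below 0.012 m).
It fails at once if a tool lying around the mount is moved by more than 15 mm (distance of any of brass_weight, tweezers, wood_offcut from where it was at the start of the episode above 0.015 m).
It also fails if it takes over 56 s, if anything falls off the work surface, if the arm or the gripper's body presses on something with over 40 N, if the wrist force passes 120 N, or if a joint passes its speed limit or range.

## Working session

There is one attempt and no reset: what is moved stays moved. The work goes in short steps, Python scripts to look and compute and a tool call to move; the robot and the scene stay as the last step left them, time stands still between calls to the robot, and variables do not carry over. Pictures are saved under pics/ and viewed, at most 10 in all, crops included, and the job is handed in when it is done.

Besides the shell and the picture viewer there is one more tool, called after "Emit:" in YAML: its name, and indented under it one key for each argument. move_arm: Moves the arm, as the interface text tells. Its arguments: {"type":"object","properties":{"moves":{"type":"array","items":{"type":"array","items":{"type":"array","items":{"type":"number"}}}}},"required":["moves"]}

```bash
mkdir -p pics
cat > h.py <<'E'
import numpy as np, cv2
from scipy.spatial.transform import Rotation as R
from workcell import monitor, vision, job
def cam(name):
    o=monitor.get_obs(); c=vision.camera(name)
    K=np.array(c["camera_matrix"]); k1=c["k1"]
    if name=="wrist":
        T=np.eye(4);T[:3,:3]=R.from_quat(o["tool_rot"]).as_matrix();T[:3,3]=o["eef_pos"]
        M=T@np.array(c["hand_eye"]); Rm,e=M[:3,:3],M[:3,3]
    else:
        a=np.array(c["attitude"]); Rm=a if a.shape==(3,3) else R.from_quat(a).as_matrix(); e=np.array(c["eye"])
    return c["color"],(K,k1,Rm,e)
def save(n,im,crop=None,s=1):
    if crop: x0,y0,x1,y1=crop; im=im[y0:y1,x0:x1]
    im=cv2.resize(im,None,fx=s,fy=s,interpolation=cv2.INTER_CUBIC)
    cv2.imwrite("pics/"+n,im[:,:,::-1])
def ray(C,uv):
    K,k1,Rm,e=C
    p=cv2.undistortPoints(np.array([[uv]],float),K,np.array([k1,0,0,0.]))[0,0]
    # note: OpenCV radial model x_d=x(1+k1 r^2)
    return e,Rm@np.array([p[0],-p[1],-1])
def onz(C,uv,z):
    e,d=ray(C,uv); return e+d*(z-e[2])/d[2]
def proj(C,P):
    K,k1,Rm,e=C; P=np.atleast_2d(P)
    q=(P-e)@Rm; s=np.c_[q[:,0]/-q[:,2],-q[:,1]/-q[:,2]]
    s=s*(1+k1*(s**2).sum(1))[:,None]
    return s@K[:2,:2].T+K[:2,2]
E
python3 - <<'E'
from h import *
import pickle
for n in("top","scene"):
    im,C=cam(n); save(n+"1.png",im); np.save(n+"1.npy",im); pickle.dump(C,open(n+".pkl","wb")); print(n,C)
o=monitor.get_obs();print(o)
E
```

```text
top (array([[562.27533808,   0.        , 316.46067011],
       [  0.        , 562.27533808, 242.96547721],
       [  0.        ,   0.        ,   1.        ]]), 0.043954566858192684, array([[-0.00283291,  0.98760274, -0.15694843],
       [-0.99997323, -0.00173899,  0.00710682],
       [ 0.00674578,  0.15696436,  0.98758123]]), array([ 0.46431776, -0.17333222,  0.92764925]))
scene (array([[612.5883513 ,   0.        , 320.47598859],
       [  0.        , 612.5883513 , 237.82709798],
       [  0.        ,   0.        ,   1.        ]]), -0.1103333173937742, array([[-0.64867914,  0.31796996, -0.69145534],
       [-0.76076072, -0.29647158,  0.57736274],
       [-0.02141285,  0.90055522,  0.43421398]]), array([-0.06403429,  0.39046131,  0.50339824]))
{'clock': 0.1, 'joint_pos': array([ 1.21403558e+00,  2.41342983e-01,  3.84439622e-03,  1.33522800e+00,
       -6.93025273e-06,  1.57080420e+00]), 'joint_vel': array([ 2.44456282e-04, -1.79572717e-03,  3.31398282e-03, -5.12445241e-04,
       -8.34987587e-06,  2.79125881e-07]), 'tau': array([ 4.40055428e-04, -3.73138404e+01,  2.53010166e+01,  1.08852738e-02,
        6.26519338e-06,  1.11524912e-05]), 'eef_pos': array([0.17439756, 0.46791198, 0.19939384]), 'tool_rot': array([ 1.77439670e-01,  9.84131207e-01, -9.50432070e-04, -1.67834973e-04]), 'ft_force': array([ 0.22401987, -0.13939326, -0.05344299]), 'ft_torque': array([-0.02904372, -0.03783913,  0.02868672]), 'grasp_force': 0.0, 'grip_width': 0.08547242545883633}
```

View pics/top1.png

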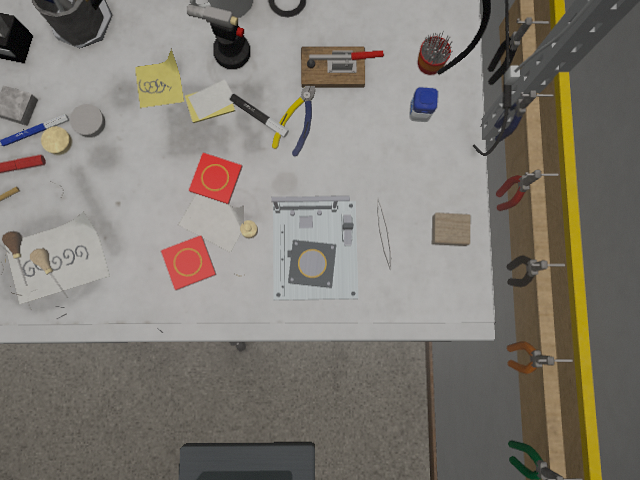

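View pics/scene1.png

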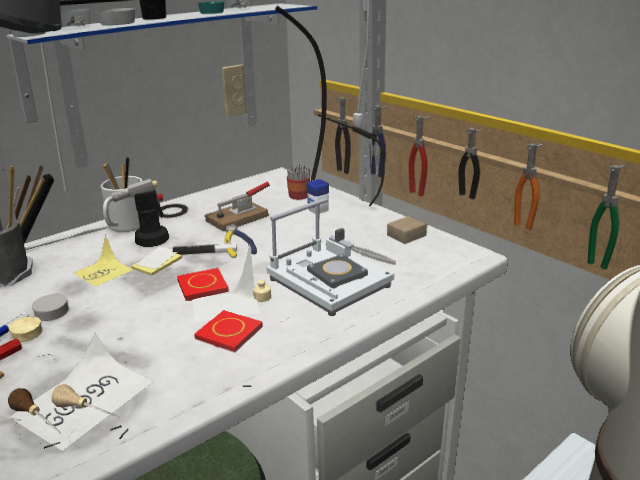

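The top view shows the mount at (273–358, 197–299), the dark cell at (312,263), the keeper bar near (312,200) and the latch tab near (348,222). The two look-alikes are red plates at (216,178) and (188,262). The cell to move is the dark one on the mount deck. I'll confirm it in an enlarged crop.

Run:
```python
from h import *
im=np.load("top1.npy"); save("topc.png",im,(260,185,375,305),5)
```

```text
(no output)
```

View pics/topc.png

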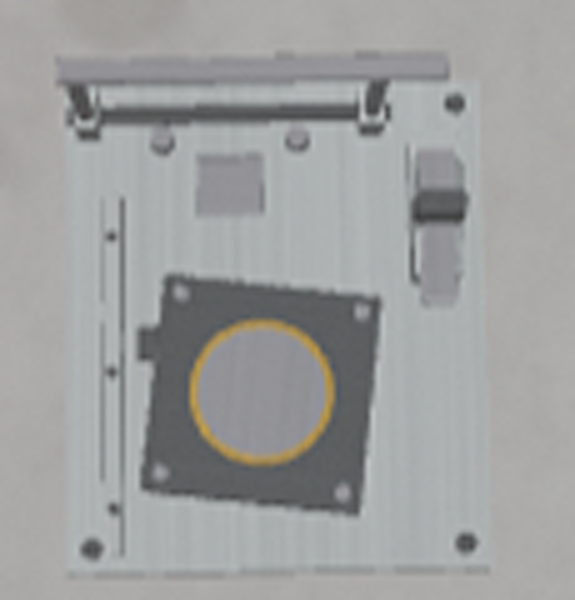

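The crop confirms that the dark plate with the gold ring, at (312,263), is the cell on the deck. It is turned clockwise and has a small nub on its left edge. Next I fit the poses.

```bash
cat > fit.py <<'E'
from h import *
import pickle
from scipy.optimize import least_squares
C=pickle.load(open("top.pkl","rb"))
px=lambda a:np.array(a,float)/5+[260,185]-0.4
M=np.array([[-100,54,24],[-100,-82,24],[60,-82,24],[40.4,22,34],[40.4,-22,34]])/1e3
m=px([[68,573],[490,571],[488,84],[162,137],[297,137]])
def W(p,P): c,s=np.cos(p[2]),np.sin(p[2]); return np.asarray(P)@np.array([[c,s,0],[-s,c,0],[0,0,1]])+[p[0],p[1],0]
f=lambda p:(proj(C,W(p,M))-m).ravel()
r=least_squares(f,[.4,-.17,0]); p=r.x
if __name__=="__main__":
    print("mount",p,np.round(r.fun,1))
    cc=[onz(C,u,.040) for u in px([[165,275],[381,297],[358,516],[141,489]])]
    ctr=np.mean(cc,0); e=cc[0]-cc[3]+cc[1]-cc[2]; yaw=np.arctan2(e[1],e[0])
    c,s=np.cos(p[2]),np.sin(p[2]); L=lambda P:(np.asarray(P)[:2]-p[:2])@np.array([[c,-s],[s,c]])
    print("cell world",ctr,yaw,"mount",L(ctr)*1e3,"relyaw",yaw-p[2], "sides",[np.linalg.norm(cc[i]-cc[i-1])*1e3 for i in range(4)])
    print("mirror",L(onz(C,px([262,392]),.040))*1e3)
    print("tab top",L(onz(C,px([440,195]),.0695))*1e3)
    for t in(1.5,1.6,1.7,1.8): print(t,(proj(C,W(p,[[.046-.073*np.cos(t),-.066,.0413+.073*np.sin(t)]]))[0]-[260,185])*5)
E
python3 fit.py
```

```text
mount [ 0.61693593 -0.16339312  0.00331253] [-0.4  0.1  0.2  0.  -1.2 -0.1  0.6  0.   0.8 -0.1]
cell world [ 0.57265846 -0.17230973  0.04      ] -0.10900694745758933 mount [-44.30676899  -8.76989359] relyaw -0.11231947359341955 sides [np.float64(68.90882728292625), np.float64(69.43554558629667), np.float64(70.40184453326486), np.float64(69.06872077448479)]
mirror [-43.81002587  -9.00067535]
tab top [ 13.93697972 -64.64532834]
1.5 [450.49538289  75.15578318]
1.6 [450.15757073  51.05513127]
1.7 [449.66167491  27.68824178]
1.8 [449.01470772   5.34243128]
```

Emit:
move_arm:
  moves:
    - [[0.03,-0.05,0.02,5,100],[0.06,-0.1,0.02,10,50],[0.09,-0.15,0.02,15,10],[0.12,-0.2,0.02,20.7,0],[0.15,-0.25,0.02,20.7,0]]

```text
clock: 0.72
eef_pos: [0.3251, 0.2168, 0.22]
tool_rot: [-0.003, 1.0, -0.0, -0.0]
ft_force: [1.0, 0.5, -0.5]
grip_width: 0.0126
grasp_force: 0.0
```

Emit:
move_arm:
  moves:
    - [[0.035,-0.05,0,0,0],[0.07,-0.1,0,0,0],[0.105,-0.15,0,0,0],[0.14,-0.2,0,0,0],[0.175,-0.25,0,0,0]]

```text
clock: 1.35
eef_pos: [0.5003, -0.0333, 0.2199]
tool_rot: [-0.002, 1.0, 0.0, -0.0]
ft_force: [0.4, 1.1, 0.1]
grip_width: -0.0001
grasp_force: 0.0
```

Emit:
move_arm:
  moves:
    - [[0.015,-0.06,0,0,0],[0.03,-0.12,0,0,0],[0.045,-0.17,-0.01,0,0],[0.045,-0.17,-0.02,0,0],[0.045,-0.17,-0.02,0,0]]

```text
clock: 1.98
eef_pos: [0.5433, -0.2009, 0.1984]
tool_rot: [-0.002, 1.0, 0.001, -0.002]
ft_force: [-0.2, 0.4, 0.8]
grip_width: -0.0001
grasp_force: 0.0
```

Run:
```python
from h import *
import pickle
im,C=cam("wrist"); np.save("w1.npy",im); pickle.dump(C,open("w1.pkl","wb")); save("w1.png",im)
o=monitor.get_obs(); print(o["clock"],o["eef_pos"],o["tool_rot"],o["joint_pos"],o["grip_width"],o["ft_force"],C[3])
```

```text
2.025 [ 0.54380911 -0.20044417  0.19944991] [-2.58213189e-03  9.99995917e-01  5.83127929e-04 -1.07604951e-03] [-3.53339855e-01  4.03338265e-01  2.31701125e-01  1.40158279e+00
  3.43252176e-04 -3.58504544e-01] 0.0003394528832808671 [-0.07813741  0.79369892  0.49665359] [ 0.4678958  -0.20176785  0.37217902]
```

View pics/w1.png

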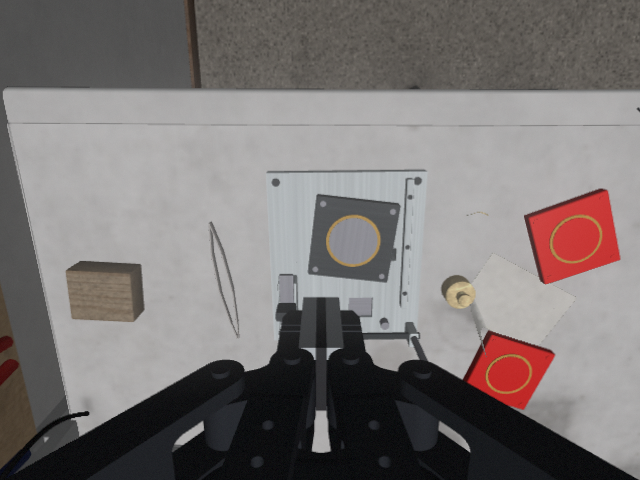

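Run:
```python
from h import *
im=np.load("w1.npy"); save("w1c.png",im,(255,160,440,345),4)
```

```text
(no output)
```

View pics/w1c.png

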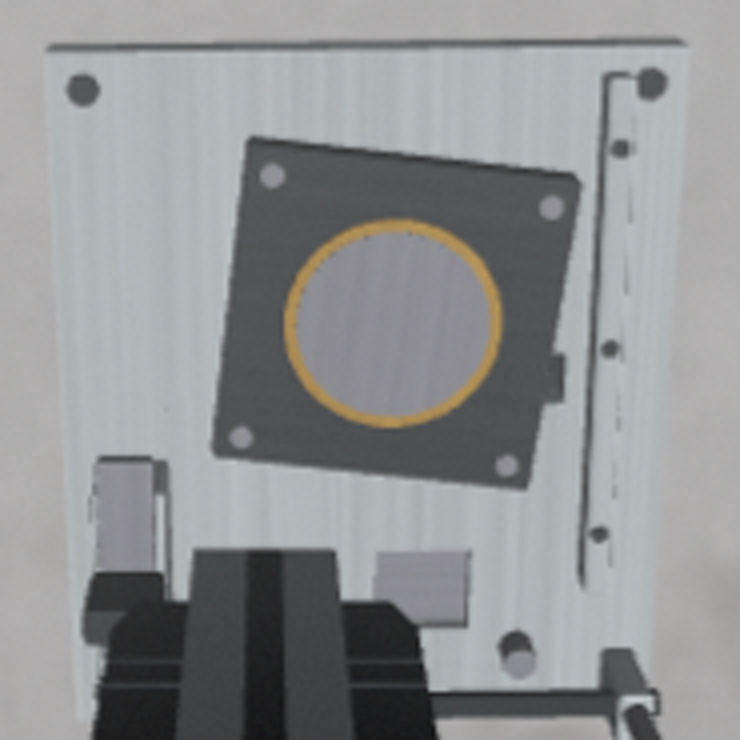

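The crop shows the cell's top corners at about (247,140), (580,178), (215,455) and (527,488), with a nub on its rail side at (555,378). The rail face runs from (604,76) to (583,588), and the near deck edge from (48,52) to (687,46). I'll cross-check the fit against these.

Run:
```python
from h import *
import pickle
from fit import W,p
from scipy.optimize import least_squares
C=pickle.load(open("w1.pkl","rb"))
px=lambda a:np.array(a,float)/4+[255,160]-.4
M=np.array([[-100,54,24],[-100,-82,24]])/1e3; m=px([[687,47],[48,53]])
print("resid of top fit",np.round(proj(C,W(p,M))-m,1))
for n,P in (("top",p),):
    c,s=np.cos(P[2]),np.sin(P[2]); L=lambda Q:(np.asarray(Q)[:2]-P[:2])@np.array([[c,-s],[s,c]])*1e3
    print("deck",[L(onz(C,u,.024)) for u in m])
    print("rail face",[L(onz(C,u,.033)) for u in px([[604,76],[583,588]])])
    cc=[onz(C,u,.040) for u in px([[527,488],[215,455],[247,140],[580,178]])]
    print("cell",[L(q).round(1) for q in cc],L(np.mean(cc,0)))
    print("nub",L(onz(C,px([563,378]),.036)))
```

```text
resid of top fit [[ 3.2 -2.3]
 [ 0.7 -3.7]]
deck [array([-98.04734847,  51.49773398]), array([-96.86697199, -82.7253467 ])]
rail face [array([-93.44499955,  32.59951062]), array([23.08645997, 35.03729482])]
cell [array([-4.6, 20. ]), array([-12.4, -48. ]), array([-81.6, -40.8]), array([-73.6,  27.5])] [-43.0226022 -10.3229217]
nub [-28.57316118  27.19642161]
```

Emit:
move_arm:
  moves:
    - [[0.027,-0.041,-0.03,0.3,0],[0.027,-0.041,-0.085,0.3,0],[0.027,-0.041,-0.14,0.3,0],[0.027,-0.041,-0.171,0.3,0],[0.027,-0.041,-0.171,0.3,0]]

```text
clock: 2.65
eef_pos: [0.5695, -0.2398, 0.027]
tool_rot: [-0.006, 1.0, 0.001, -0.003]
ft_force: [0.1, -0.1, -0.1]
grip_width: -0.0
grasp_force: 0.0
```

Emit:
move_arm:
  moves:
    - [[0,0.004,0,0,0],[0,0.008,0,0,0],[0,0.012,0,0,0],[0,0.015,0,0,0],[0,0.018,0,0,0]]

```text
clock: 3.28
eef_pos: [0.5717, -0.2244, 0.0295]
tool_rot: [-0.005, 1.0, -0.0, 0.0]
ft_force: [0.2, 0.5, -0.6]
grip_width: -0.0002
grasp_force: 0.0
```

Emit:
move_arm:
  moves:
    - [[0,0.003,0,0,0],[0,0.006,0,0,0],[0,0.008,0,0,0],[0,0.01,0,0,0],[0,0.01,0,0,0]]

```text
clock: 3.9
eef_pos: [0.5716, -0.2144, 0.0292]
tool_rot: [-0.005, 1.0, 0.0, -0.0]
ft_force: [0.2, -0.2, 0.4]
grip_width: 0.0
grasp_force: 0.0
```

Run:
```python
from h import *
import pickle
im,C=cam("wrist"); np.save("w2.npy",im); pickle.dump(C,open("w2.pkl","wb"))
t,Ct=cam("top"); np.save("t2.npy",t)
a=cv2.resize(im[150:480,150:550],None,fx=1.0,fy=1.0); b=cv2.resize(t[185:305,260,None][:1],None,fx=1,fy=1) if 0 else cv2.resize(t[185:305,260:375],(400,417))
a=cv2.resize(a,(400,330)); a=np.vstack([a,np.zeros((87,400,3),np.uint8)]); save("c2.png",np.hstack([a,b]))
print(monitor.get_obs()["eef_pos"],monitor.get_obs()["ft_force"])
```

```text
[ 0.57163827 -0.21454087  0.02920047] [-0.53017614 -1.06494383  0.66486117]
```

View pics/c2.png

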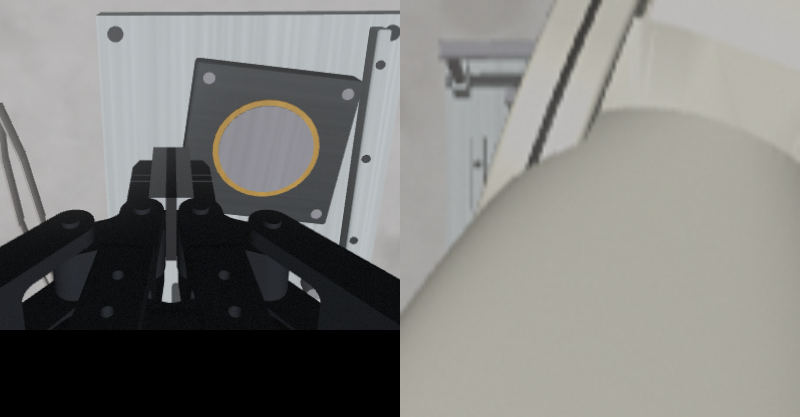

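The left half (wrist view) shows the fingertip touching the cell's right edge at about (185,150) and the cell's near-left corner close to the rail at (362,85). The "nub" is gone from view. It sat at mount (-28,+27), so it is the near-left pocket, and the grey square is the far pocket. I'll keep pushing.

Emit:
move_arm:
  moves:
    - [[0,0.002,0,0,0],[0,0.004,0,0,0],[0,0.006,0,0,0],[0,0.006,0,0,0]]

```text
clock: 4.5
eef_pos: [0.5716, -0.2083, 0.0292]
tool_rot: [-0.005, 1.0, 0.0, -0.0]
ft_force: [0.1, 0.1, -0.1]
grip_width: 0.0001
grasp_force: 0.0
```

Run:
```python
from h import *
from fit import *
print("far pocket (top)", onz(C,px([230,185]),.024)); 
Cw=pickle.load(open("w1.pkl","rb")); print("far pocket (wrist)",onz(Cw,np.array([421,588])/4+[255,160]-.4,.024))
```

```text
far pocket (top) [ 0.64337037 -0.16215739  0.024     ]
far pocket (wrist) [ 0.64458868 -0.16405602  0.024     ]
```

Emit:
move_arm:
  moves:
    - [[0,0.0015,0,0,0],[0,0.003,0,0,0],[0,0.004,0,0,0],[0,0.004,0,0,0]]

```text
clock: 5.0
eef_pos: [0.5716, -0.2044, 0.0292]
tool_rot: [-0.005, 1.0, -0.0, -0.0]
ft_force: [0.7, -0.1, 0.1]
grip_width: 0.0004
grasp_force: 0.0
```

Run:
```python
from h import *
import pickle
im,C=cam("wrist"); np.save("w3.npy",im); pickle.dump(C,open("w3.pkl","wb"))
save("c3.png",im,(220,150,540,390),2.5)
print(monitor.get_obs()["eef_pos"],monitor.get_obs()["ft_force"])
```

```text
[ 0.5716542  -0.20446312  0.02922855] [-0.35977777 -0.21694186  0.14815569]
```

View pics/c3.png

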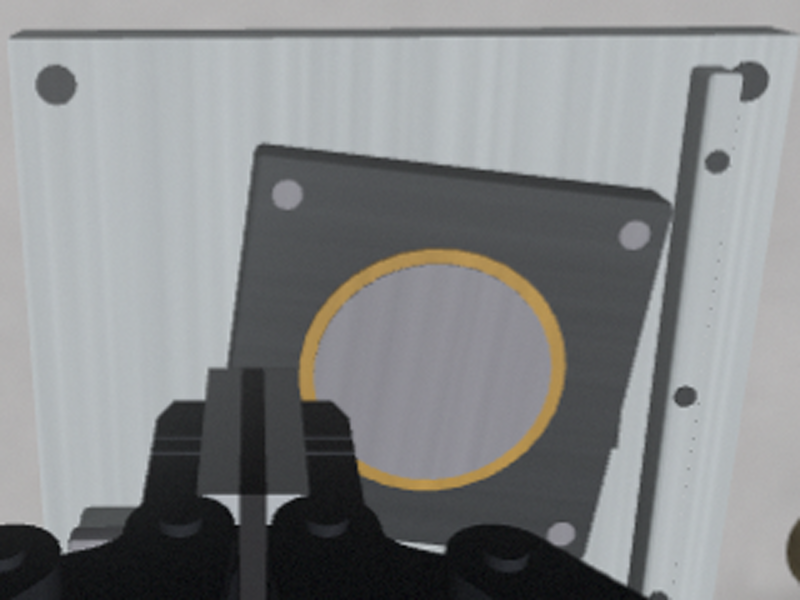

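The near-left corner now touches the rail at (670,205). The cell still has to turn flush, so I keep pushing until I feel it.

Emit:
move_arm:
  moves:
    - [[0,0.0015,0,0,0],[0,0.003,0,0,0],[0,0.0045,0,0,0],[0,0.0045,0,0,0]]

```text
clock: 5.55
eef_pos: [0.5716, -0.1998, 0.0292]
tool_rot: [-0.005, 1.0, 0.0, -0.0]
ft_force: [-0.1, 0.0, -0.7]
grip_width: -0.0001
grasp_force: 0.0
```

Emit:
move_arm:
  moves:
    - [[0,0.001,0,0,0],[0,0.002,0,0,0],[0,0.002,0,0,0]]

```text
clock: 5.92
eef_pos: [0.5716, -0.1979, 0.0292]
tool_rot: [-0.005, 1.0, 0.0, 0.0]
ft_force: [0.1, 0.5, 0.3]
grip_width: -0.0001
grasp_force: 0.0
```

Emit:
move_arm:
  moves:
    - [[0,0.001,0,0,0],[0,0.002,0,0,0],[0,0.002,0,0,0]]

```text
clock: 6.3
eef_pos: [0.5717, -0.1959, 0.0293]
tool_rot: [-0.005, 1.0, -0.0, 0.0]
ft_force: [-0.8, 0.2, -0.4]
grip_width: -0.0002
grasp_force: 0.0
```

Emit:
move_arm:
  moves:
    - [[0,0.001,0,0,0],[0,0.002,0,0,0],[0,0.002,0,0,0]]

```text
clock: 6.68
eef_pos: [0.5716, -0.1939, 0.0292]
tool_rot: [-0.005, 1.0, 0.0, -0.0]
ft_force: [0.5, -0.1, 0.3]
grip_width: 0.0001
grasp_force: 0.0
```

Run:
```python
from h import *
import pickle
im,C=cam("wrist"); np.save("w4.npy",im); pickle.dump(C,open("w4.pkl","wb"))
save("c4.png",im,(220,150,540,390),2.5)
```

```text
(no output)
```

View pics/c4.png

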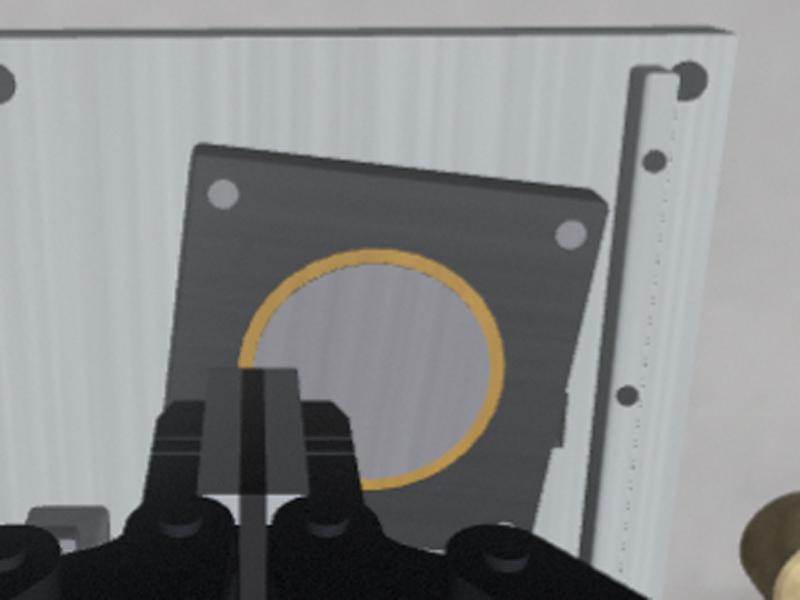

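Run:
```python
from h import *
import pickle
C=pickle.load(open("w4.pkl","rb")); o=monitor.get_obs(); print(C[3],o["eef_pos"])
print("TCP px",proj(C,[o["eef_pos"]]))
px=lambda a:np.array(a,float)/2.5+[220,150]-.3
print("tip row seen",px([253,370]))
for n,u,z in(("NRc",[195,147],.04),("NLc",[606,207],.04),("deckNL",[735,38],.024),("railface",[632,72],.033),("railscrew",[627,396],.033)): print(n,onz(C,px(u),z))
print(proj(C,[[.57,-.194,.04],[.57,-.194,.024]]))
```

```text
[ 0.49553726 -0.19486012  0.20270284] [ 0.57164387 -0.19395226  0.02923213]
TCP px [[321.15922074 281.27530809]]
tip row seen [320.9 297.7]
NRc [ 0.53507221 -0.20379011  0.04      ]
NLc [ 0.54459378 -0.1363133   0.04      ]
deckNL [ 0.51899823 -0.11201111  0.024     ]
railface [ 0.52347913 -0.13218112  0.033     ]
railscrew [ 0.58256842 -0.12594509  0.033     ]
[[321.11112743 287.87562488]
 [321.07852494 273.501189  ]]
```

The cell has not moved at all: its near corners are still at (0.535,-0.204) and (0.545,-0.136). So the fingertips are riding above the plate, even though TCP z reads 0.029. I'll back off to the right and probe the deck to find the real tip height.

Emit:
move_arm:
  moves:
    - [[0,-0.016,0,0,0],[0,-0.032,0,0,0],[0,-0.036,0,0,0],[0,-0.036,-0.003,0,0],[0,-0.036,-0.003,0,0]]

```text
clock: 7.35
eef_pos: [0.5712, -0.2297, 0.0257]
tool_rot: [-0.005, 1.0, 0.0, -0.0]
ft_force: [0.3, -0.3, 0.5]
grip_width: -0.0002
grasp_force: 0.0
```

Run:
```python
from h import *
import pickle
C=pickle.load(open("w4.pkl","rb")); t=np.array([0.57164387,-0.19395226,0.02923213])
for dx in(-.011,-.0055,0,.0055,.011): print(dx,[proj(C,[t+[dx,0,dz]])[0].round(0).tolist() for dz in(0,.01,.02,.03)])
c=np.load("w4.npy"); print(c[292:304,310:334].mean(2).astype(int))
o=monitor.get_obs();print(o["eef_pos"],o["ft_force"],o["grip_width"],o["joint_pos"])
```

```text
-0.011 [[321.0, 259.0], [321.0, 267.0], [321.0, 276.0], [322.0, 287.0]]
-0.0055 [[321.0, 270.0], [321.0, 279.0], [321.0, 289.0], [321.0, 300.0]]
0 [[321.0, 281.0], [321.0, 291.0], [321.0, 301.0], [321.0, 313.0]]
0.0055 [[321.0, 292.0], [321.0, 302.0], [321.0, 313.0], [321.0, 325.0]]
0.011 [[321.0, 303.0], [321.0, 313.0], [321.0, 325.0], [321.0, 338.0]]
[[ 79  77  76  77  75  89 127 133 131 133 130 131 139 141 142 143 143 143
  144 145 144 144 142 141]
 [ 78  77  76  77  78 101 128 133 132 133 133 126 137 141 141 144 145 143
  145 145 143 145 141 141]
 [ 77  76  79  76  78 110 130 132 131 132 131 139 141 140 142 142 144 145
  145 144 144 144 142 142]
 [ 76  76  77  76  78 111 130 133 132 131 132 140 142 139 141 143 144 145
  144 144 144 143 143 141]
 [ 76  75  74  76  74 104 122 124 121 122 122 131 132 129 133 134 134 136
  135 136 136 134 134 131]
 [ 69  67  69  69  69  78  80  75  70  71  71  70  76  75  75  89  95  94
   95  94  93  94  94  92]
 [ 70  70  70  70  70  69  62  45  39  40  40  41  37  41  38  51  66  68
   67  69  67  68  69  69]
 [ 69  71  70  70  70  72  62  45  41  39  37  40  36  38  40  48  65  69
   69  70  68  72  68  68]
 [ 71  70  70  70  72  70  58  44  39  40  39  40  39  37  38  49  63  68
   69  68  68  69  69  69]
 [ 70  72  70  72  70  68  58  42  38  41  40  38  39  37  38  47  64  69
   69  68  69  69  69  68]
 [ 70  70  70  70  69  71  58  43  38  37  39  39  37  36  38  48  64  69
   68  71  70  68  70  69]
 [ 70  69  70  70  69  70  56  42  40  38  36  37  38  38  38  46  64  70
   68  69  68  68  69  67]]
[ 0.57116969 -0.22968961  0.02568141] [ 0.28203415 -0.26753637  0.48042578] -0.00024296496410553613 [-3.82469786e-01  5.87847551e-01  6.20900423e-02  1.04618679e+00
  2.22249503e-04 -3.92201241e-01]
```

Emit:
move_arm:
  moves:
    - [[0,0,-0.0015,0,0],[0,0,-0.003,0,0],[0,0,-0.004,0,0],[0,0,-0.005,0,0],[0,0,-0.005,0,0]]

```text
clock: 7.98
eef_pos: [0.5716, -0.2299, 0.0211]
tool_rot: [-0.005, 1.0, 0.0, -0.0]
ft_force: [-0.7, 0.2, 0.3]
grip_width: 0.0001
grasp_force: 0.0
```

Emit:
move_arm:
  moves:
    - [[0,0,-0.002,0,0],[0,0,-0.004,0,0],[0,0,-0.006,0,0],[0,0,-0.007,0,0],[0,0,-0.007,0,0]]

```text
clock: 8.6
eef_pos: [0.5715, -0.2299, 0.014]
tool_rot: [-0.005, 1.0, 0.0, -0.0]
ft_force: [-0.3, 0.6, 0.2]
grip_width: 0.0004
grasp_force: 0.0
```

Run:
```python
from h import *
import pickle
im,C=cam("wrist"); np.save("w5.npy",im); pickle.dump(C,open("w5.pkl","wb"))
s,Cs=cam("scene"); np.save("s5.npy",s); pickle.dump(Cs,open("scene.pkl","wb"))
o=monitor.get_obs(); print(o["eef_pos"],o["ft_force"],proj(Cs,[o["eef_pos"]]))
b=cv2.resize(s[150:330,240:440],(500,450),interpolation=cv2.INTER_CUBIC); a=cv2.resize(im[220:400,230:350],(300,450),interpolation=cv2.INTER_CUBIC)
save("c5.png",np.hstack([b,a]))
```

```text
[ 0.57164985 -0.2299957   0.01422274] [ 0.58873457 -0.02850884 -0.78892112] [[362.97290906 270.82011047]]
```

View pics/c5.png

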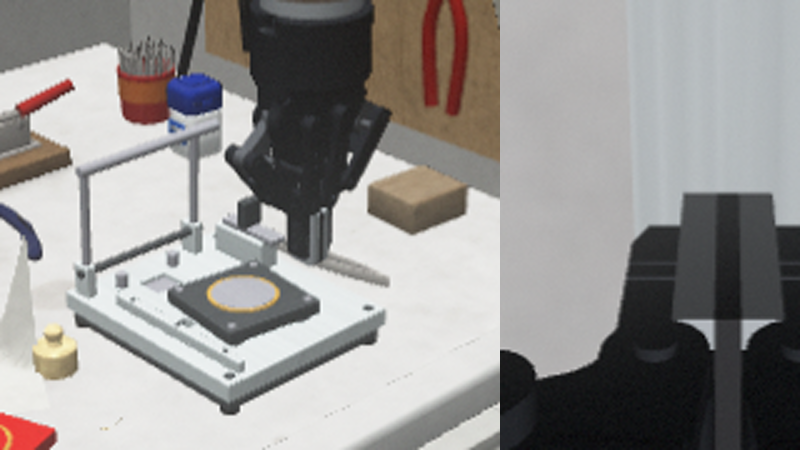

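The scene view shows the fingertips at about (364,255), while the reported TCP projects to (363,271). So the real tips are about 2 cm above the reported TCP. I'll lower until the deck is felt.

Emit:
move_arm:
  moves:
    - [[0,0,-0.003,0,0],[0,0,-0.006,0,0],[0,0,-0.009,0,0],[0,0,-0.009,0,0]]

```text
clock: 9.2
eef_pos: [0.5713, -0.2299, 0.0047]
tool_rot: [-0.005, 1.0, 0.0, -0.0]
ft_force: [-0.1, 0.6, 0.1]
grip_width: 0.0001
grasp_force: 0.0
```

Emit:
move_arm:
  moves:
    - [[0,0,-0.002,0,0],[0,0,-0.004,0,0],[0,0,-0.004,0,0]]

```text
clock: 9.57
eef_pos: [0.5715, -0.2299, 0.001]
tool_rot: [-0.005, 1.0, 0.0, -0.0]
ft_force: [-0.1, -0.4, 0.4]
grip_width: 0.0001
grasp_force: 0.0
```

Run:
```python
from h import *
import pickle
C=pickle.load(open("scene.pkl","rb"))
t=np.array([.5717,-.23,0])
for z in(.014,.024,.034,.044): print(z,proj(C,[t+[0,0,z],t+[-.011,.0075,z],t+[-.011,-.0075,z]]).round(1).tolist())
```

```text
0.014 [[363.0, 270.9], [364.3, 274.8], [370.9, 271.8]]
0.024 [[363.0, 265.6], [364.4, 269.4], [371.0, 266.5]]
0.034 [[363.1, 260.2], [364.5, 264.0], [371.1, 261.1]]
0.044 [[363.1, 254.8], [364.5, 258.5], [371.2, 255.6]]
```

Emit:
move_arm:
  moves:
    - [[0,0,-0.0015,0,0],[0,0,-0.003,0,0],[0,0,-0.003,0,0]]

```text
clock: 9.95
eef_pos: [0.5715, -0.23, -0.002]
tool_rot: [-0.005, 1.0, 0.0, -0.0]
ft_force: [-0.8, 0.4, 1.2]
grip_width: 0.0
grasp_force: 0.0
```

Emit:
move_arm:
  moves:
    - [[0,0,-0.001,0,0],[0,0,-0.002,0,0],[0,0,-0.002,0,0]]

```text
clock: 10.32
eef_pos: [0.5715, -0.23, -0.0039]
tool_rot: [-0.005, 1.0, 0.0, -0.0]
ft_force: [0.3, -0.1, -0.3]
grip_width: 0.0002
grasp_force: 0.0
```

Emit:
move_arm:
  moves:
    - [[0,0,-0.001,0,0],[0,0,-0.002,0,0],[0,0,-0.002,0,0]]

```text
clock: 10.7
eef_pos: [0.5715, -0.2299, -0.0059]
tool_rot: [-0.005, 1.0, 0.0, -0.0]
ft_force: [-0.2, 0.4, -0.3]
grip_width: 0.0
grasp_force: 0.0
```

Emit:
move_arm:
  moves:
    - [[0,0,-0.001,0,0],[0,0,-0.002,0,0],[0,0,-0.002,0,0]]

```text
clock: 11.08
eef_pos: [0.5718, -0.2301, -0.007]
tool_rot: [-0.005, 1.0, -0.0, 0.0]
ft_force: [-1.8, 0.8, 5.6]
grip_width: -0.0001
grasp_force: 2.5
```

Emit:
move_arm:
  moves:
    - [[0,0,-0.001,0,0],[0,0,-0.002,0,0],[0,0,-0.002,0,0]]

```text
clock: 11.45
eef_pos: [0.5718, -0.2301, -0.007]
tool_rot: [-0.005, 1.0, -0.0, 0.001]
ft_force: [-5.8, 1.9, 16.0]
grip_width: 0.0002
grasp_force: 7.6
```

The deck is felt at a reported z of -0.007, so the true tip height is the reported z plus 31 mm. I'll raise 3–4 mm off the deck and push left again.

Emit:
move_arm:
  moves:
    - [[0,0,0.007,0,0],[0,0.004,0.007,0,0],[0,0.008,0.007,0,0],[0,0.011,0.007,0,0],[0,0.014,0.007,0,0]]

```text
clock: 12.08
eef_pos: [0.5716, -0.2158, -0.0032]
tool_rot: [-0.005, 1.0, -0.0, -0.0]
ft_force: [1.6, -0.9, -0.5]
grip_width: 0.0001
grasp_force: 1.0
```

Emit:
move_arm:
  moves:
    - [[0,0.0015,0,0,0],[0,0.003,0,0,0],[0,0.0045,0,0,0],[0,0.006,0,0,0],[0,0.006,0,0,0]]

```text
clock: 12.7
eef_pos: [0.5718, -0.2122, -0.0024]
tool_rot: [-0.004, 1.0, -0.002, 0.0]
ft_force: [0.3, -7.1, -1.4]
grip_width: 0.0
grasp_force: 3.1
```

```bash
cat > edge.py <<'E'
from h import *
# near edge (bottom, z=.03) of the dark plate seen by the wrist camera -> world line; also left edge extents
def near_edge(zb=.03,show=True):
    im,C=cam("wrist"); g=im.astype(float).mean(2)
    np.save("last.npy",im)
    pts=[]
    for c in range(150,500,6):
        col=g[:,c]
        # 12 consecutive dark pixels
        d=(col<105)&(im[:,c].max(1).astype(int)-im[:,c].min(1)<25)
        run=np.convolve(d,np.ones(25),'valid')>=24
        i=np.argmax(run) if run.any() else -1
        if i>100 and i<330: pts.append(onz(C,[c,i],zb)[:2])
    pts=np.array(pts); return pts
if __name__=="__main__":
    p=near_edge(); print((p*1e3).round(1).tolist())
    o=monitor.get_obs(); print(o["eef_pos"],o["ft_force"])
E
python3 edge.py
```

```text
[[573.5, -227.1], [570.0, -224.7], [569.2, -222.5], [569.1, -220.2], [564.1, -217.9], [564.1, -215.6], [563.7, -213.4], [563.6, -211.1], [564.0, -208.9], [564.0, -206.6], [569.0, -204.3], [569.0, -202.0], [569.8, -199.7], [536.9, -198.6], [536.9, -196.5], [547.9, -193.8], [548.6, -191.6], [547.5, -189.5], [536.5, -188.0], [536.5, -185.9], [536.4, -183.7], [536.4, -181.6], [536.4, -179.5], [536.4, -177.4], [536.4, -175.2], [536.4, -173.1], [536.3, -171.0], [536.3, -168.9], [536.3, -166.8], [535.9, -164.7], [535.9, -162.6], [535.9, -160.4], [535.9, -158.3], [535.8, -156.2], [535.8, -154.1], [535.8, -152.0], [535.8, -149.9]]
[ 0.57181859 -0.21214326 -0.00239013] [ 0.66048255 -6.20677124 -1.41683439]
```

The near edge is straight at x≈0.536, with a yaw matching the rail, so the cell is flush against the rail. Next I go round to the near side and push it along with both fingers spread for yaw control.

Emit:
move_arm:
  moves:
    - [[0,-0.015,0,0,0],[-0.04,-0.015,0,0,0],[-0.07,-0.01,0,0,0],[-0.07,0.024,0,0,20],[-0.07,0.047,-0.003,0,45]]

```text
clock: 13.38
eef_pos: [0.501, -0.1623, -0.0056]
tool_rot: [-0.004, 1.0, 0.001, -0.0]
ft_force: [0.0, 0.1, 0.8]
grip_width: 0.0341
grasp_force: 0.0
```

Emit:
move_arm:
  moves:
    - [[0.004,0,0,0,45],[0.008,0,0,0,45],[0.012,0,0,0,45],[0.016,0,0,0,45],[0.02,0,0,0,45]]

```text
clock: 14.0
eef_pos: [0.5219, -0.1634, -0.0058]
tool_rot: [-0.005, 1.0, 0.0, 0.0]
ft_force: [0.4, -0.3, -0.1]
grip_width: 0.0387
grasp_force: 0.0
```

```bash
python3 edge.py
```

```text
[[519.3, -195.8], [518.5, -193.5], [518.0, -191.3], [509.9, -186.6], [509.9, -184.4]]
[ 0.52258993 -0.16332514 -0.0057626 ] [ 0.66217135 -0.3169298  -0.18916543]
```

```bash
cat > ring.py <<'E'
from h import *
def ring(name="wrist",z=.040,r0=.024,guess=(.58,-.163)):
    im,C=cam(name); i=im.astype(int)
    m=(i[:,:,0]-i[:,:,2]>45)
    v,u=np.nonzero(m); P=np.array([onz(C,[a,b],z)[:2] for a,b in zip(u,v)])
    k=(abs(P[:,0]-guess[0])<.07)&(abs(P[:,1]-guess[1])<.04); P=P[k]
    for _ in range(4):
        A=np.c_[2*P,np.ones(len(P))]; s=np.linalg.lstsq(A,(P**2).sum(1),rcond=None)[0]; rr=np.sqrt(s[2]+s[0]**2+s[1]**2)
        d=np.hypot(*(P-s[:2]).T); P=P[abs(d-rr)<.003]
    return s[:2],rr,len(P)
if __name__=="__main__":
    o=monitor.get_obs(); print(o["clock"],o["eef_pos"],o["ft_force"]); print(ring())
E
python3 ring.py
```

```text
14.05 [ 0.52258993 -0.16332514 -0.0057626 ] [ 0.66217135 -0.3169298  -0.18916543]
(array([ 0.57080699, -0.16440056]), np.float64(0.021671706042158328), 1085)
```

Emit:
move_arm:
  moves:
    - [[0.004,0,0,0,45],[0.008,0,0,0,45],[0.012,0,0,0,45],[0.016,0,0,0,45],[0.02,0,0,0,45]]

```text
clock: 14.72
eef_pos: [0.5419, -0.1629, -0.0059]
tool_rot: [-0.005, 1.0, 0.0, -0.0]
ft_force: [-1.0, 0.1, 0.2]
grip_width: 0.0388
grasp_force: 0.2
```

```bash
python3 ring.py
```

```text
14.725 [ 0.54187649 -0.16294615 -0.00585888] [-1.01932403  0.11772027  0.23372333]
(array([ 0.58998827, -0.16438084]), np.float64(0.0216853211276377), 1068)
```

Emit:
move_arm:
  moves:
    - [[0.005,0,0,0,45],[0.01,0,0,0,45],[0.015,0,0,0,45],[0.019,0,0,0,45],[0.022,0,0,0,45]]

```text
clock: 15.4
eef_pos: [0.5641, -0.163, -0.0057]
tool_rot: [-0.005, 1.0, -0.0, 0.0]
ft_force: [1.2, -0.2, -0.9]
grip_width: 0.0385
grasp_force: 0.0
```

```bash
python3 ring.py
```

```text
15.4 [ 0.56411298 -0.16301036 -0.00574562] [ 1.19073179 -0.19677589 -0.8804501 ]
(array([ 0.61239673, -0.16443053]), np.float64(0.02170913795391653), 1060)
```

Emit:
move_arm:
  moves:
    - [[0.001,0,0,0,45],[0.002,0,0,0,45],[0.003,0,0,0,45],[0.004,0,0,0,45],[0.004,0,0,0,45]]

```text
clock: 16.08
eef_pos: [0.5677, -0.163, -0.0058]
tool_rot: [-0.005, 1.0, -0.0, 0.0]
ft_force: [0.4, -0.4, 0.5]
grip_width: 0.0387
grasp_force: 0.0
```

```bash
python3 ring.py
```

```text
16.075 [ 0.56773661 -0.16300702 -0.00577644] [ 0.41778135 -0.35918227  0.48775466]
(array([ 0.61612428, -0.16419483]), np.float64(0.021164778890256086), 1004)
```

Emit:
move_arm:
  moves:
    - [[0.001,0,0,0,45],[0.0015,0,0,0,45],[0.0015,0,0,0,45]]

```text
clock: 16.5
eef_pos: [0.5692, -0.163, -0.0058]
tool_rot: [-0.005, 1.0, -0.0, 0.0]
ft_force: [-0.4, -1.3, 0.0]
grip_width: 0.0384
grasp_force: 0.0
```

```bash
python3 ring.py
```

```text
16.5 [ 0.56921234 -0.1629821  -0.00578187] [-0.37749759 -1.30452233  0.01170695]
(array([ 0.61621908, -0.16417986]), np.float64(0.021188995370672356), 1049)
```

Emit:
move_arm:
  moves:
    - [[0.001,0,0,0,45],[0.0015,0,0,0,45],[0.0015,0,0,0,45]]

```text
clock: 16.92
eef_pos: [0.5707, -0.163, -0.0058]
tool_rot: [-0.005, 1.0, -0.0, 0.0]
ft_force: [-0.2, -0.1, -0.2]
grip_width: 0.0386
grasp_force: 0.0
```

```bash
python3 ring.py
python3 - <<'E'
from ring import *
print(ring(z=.0373))
E
```

```text
16.925 [ 0.57073177 -0.16298573 -0.00578171] [-0.17484744 -0.1097139  -0.15195646]
(array([ 0.61630738, -0.16416941]), np.float64(0.02123686659934359), 1103)
(array([ 0.61879299, -0.16418315]), np.float64(0.021673893061166617), 1104)
```

With z set to the seated height, the ring radius matches again (21.7 mm) and its centre is at x=0.6188, which is the seat. The cell has dropped in. I'll back off, rise, and go behind the keeper bar.

Emit:
move_arm:
  moves:
    - [[-0.006,0,0,0,45],[-0.014,0,0.01,0,45],[-0.014,0,0.06,0,20],[-0.01,0,0.11,0,0],[0.02,0,0.128,0,0]]

```text
clock: 17.65
eef_pos: [0.5913, -0.1638, 0.1276]
tool_rot: [-0.004, 1.0, -0.001, 0.003]
ft_force: [0.8, 0.2, 0.1]
grip_width: -0.0
grasp_force: 0.0
```

Emit:
move_arm:
  moves:
    - [[0.03,0,0,0,0],[0.06,0,0,0,0],[0.09,0,0,0,0],[0.101,0,0,0,0],[0.101,0,0,0,0]]

```text
clock: 18.27
eef_pos: [0.6916, -0.1629, 0.1222]
tool_rot: [-0.005, 1.0, 0.0, -0.0]
ft_force: [0.7, -0.1, 0.3]
grip_width: 0.0001
grasp_force: 0.0
```

Run:
```python
from h import *
import pickle
from fit import W
s,C=cam("scene"); np.save("s6.npy",s); save("c6.png",s,(250,150,410,310),3.75)
o=monitor.get_obs(); print(o["eef_pos"],o["joint_pos"])
p=[.618,-.1635,.008]
for t in(1.4,1.5,1.6): print(t,(proj(C,W(p,[[.046-.073*np.cos(t),y,.0413+.073*np.sin(t)] for y in(.05,-.066)]))-[250,150])*3.75)
t=o["eef_pos"]+[0,0,.031]; print((proj(C,[t+[a,0,0] for a in(-.008,0,.013)])-[250,150])*3.75)
print((proj(C,W(p,[[.012,-.066,.0695]]))-[250,150])*3.75)
```

```text
[ 0.69114296 -0.16297161  0.12234758] [-2.31523050e-01  7.13293001e-01  5.50888054e-01  1.40890861e+00
 -9.98270742e-05 -2.41270492e-01]
1.4 [[ 90.19692419 268.30561115]
 [298.50648301 194.42371939]]
1.5 [[ 79.6549574  261.23978528]
 [287.70606476 188.14843741]]
1.6 [[ 69.24357662 255.79084678]
 [276.95752552 183.40084213]]
[[133.9027862  128.69784486]
 [122.66104354 123.96281722]
 [104.66475784 116.38468241]]
[[332.10632197 298.3118344 ]]
```

View pics/c6.png

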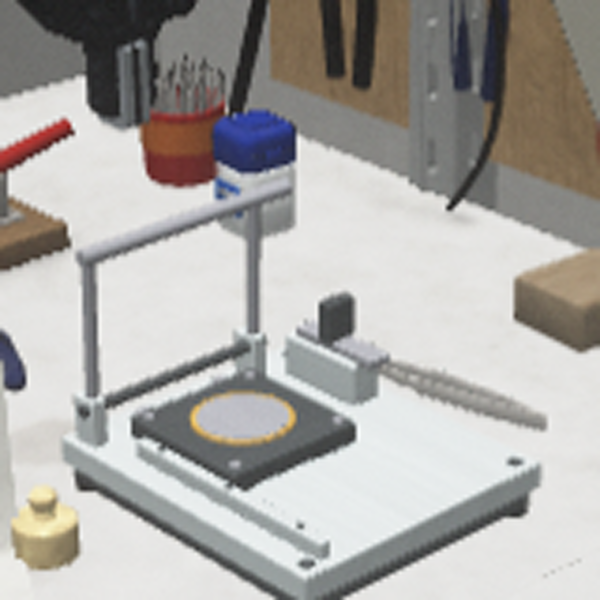

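The view shows the cell seated square in the mount, the keeper bar from (85,257) to (290,187) (about 1.5 rad, still up), and the fingertips behind it at (130,124). Next I lower behind the bar and sweep it toward the robot.

Emit:
move_arm:
  moves:
    - [[0,0,-0.025,0,0],[0,0,-0.05,0,0],[-0.008,0,-0.05,0,0],[-0.016,0,-0.05,0,0],[-0.022,0,-0.05,0,0]]

```text
clock: 18.95
eef_pos: [0.67, -0.1633, 0.0743]
tool_rot: [-0.005, 1.0, -0.0, 0.002]
ft_force: [0.8, 0.9, -0.2]
grip_width: -0.0001
grasp_force: 0.5
```

Emit:
move_arm:
  moves:
    - [[-0.005,0,0,0,0],[-0.01,0,-0.001,0,0],[-0.015,0,-0.003,0,0],[-0.02,0,-0.006,0,0],[-0.024,0,-0.009,0,0]]

```text
clock: 19.58
eef_pos: [0.6451, -0.1629, 0.0628]
tool_rot: [-0.005, 1.0, 0.0, -0.0]
ft_force: [-0.4, -0.0, 0.3]
grip_width: 0.0002
grasp_force: 0.3
```

Emit:
move_arm:
  moves:
    - [[-0.005,0,-0.003,0,0],[-0.01,0,-0.006,0,0],[-0.015,0,-0.009,0,0],[-0.02,0,-0.013,0,0],[-0.024,0,-0.016,0,0]]

```text
clock: 20.2
eef_pos: [0.6226, -0.1631, 0.0467]
tool_rot: [-0.005, 1.0, -0.0, 0.001]
ft_force: [6.7, -1.6, -5.1]
grip_width: 0.0003
grasp_force: 3.6
```

```bash
cat > bar.py <<'E'
from h import *
from fit import W
from scipy.ndimage import gaussian_filter
s,C=cam("scene"); np.save("s7.npy",s)
o=monitor.get_obs(); print(o["clock"],o["eef_pos"],o["ft_force"])
p=[.618,-.1635,.008]
# difference from picture s6 along the predicted bar (left half), as a function of theta
a=gaussian_filter(s.astype(float),(1,1,0))
b=gaussian_filter(np.load("s6.npy").astype(float),(1,1,0)); D=abs(a-b).sum(2)
ts=np.arange(-.05,1.65,.05); out=[]
for t in ts:
    ys=np.linspace(.022,.044,15)
    uv=proj(C,W(p,[[.046-.073*np.cos(t),y,.0413+.073*np.sin(t)] for y in ys])).round().astype(int)
    out.append(D[uv[:,1],uv[:,0]].mean())
for t,v in zip(ts,out): print("%.2f:%d"%(t,v),end=" ")
E
python3 bar.py
```

```text
20.25 [ 0.62221844 -0.16305673  0.04629726] [ 5.85233659 -0.61900333 -5.54776478]
-0.05:1 0.00:1 0.05:1 0.10:2 0.15:3 0.20:2 0.25:2 0.30:1 0.35:1 0.40:2 0.45:1 0.50:2 0.55:3 0.60:3 0.65:109 0.70:267 0.75:116 0.80:52 0.85:51 0.90:38 0.95:9 1.00:2 1.05:2 1.10:2 1.15:1 1.20:2 1.25:2 1.30:2 1.35:5 1.40:63 1.45:210 1.50:286 1.55:214 1.60:134
```

The keeper is at about 0.70 rad. Next I lift off, go over the bar and press it down along its arc.

Emit:
move_arm:
  moves:
    - [[0.004,0,0,0,0],[0.004,0,0.031,0,0],[-0.015,0,0.031,0,0],[-0.016,0,0.022,0,0],[-0.017,0,0.014,0,0]]

```text
clock: 20.88
eef_pos: [0.6041, -0.1629, 0.0602]
tool_rot: [-0.005, 1.0, 0.0, -0.001]
ft_force: [-1.6, 0.1, 2.5]
grip_width: 0.0001
grasp_force: 1.4
```

Emit:
move_arm:
  moves:
    - [[-0.002,0,-0.004,0,0],[-0.004,0,-0.008,0,0],[-0.007,0,-0.012,0,0],[-0.009,0,-0.017,0,0],[-0.011,0,-0.022,0,0]]

```text
clock: 21.5
eef_pos: [0.5935, -0.163, 0.0389]
tool_rot: [-0.005, 1.0, -0.0, -0.0]
ft_force: [-0.9, -0.5, 1.1]
grip_width: -0.0004
grasp_force: 0.4
```

```bash
python3 bar.py
```

```text
21.55 [ 0.59281256 -0.16288208  0.0380936 ] [-0.82693195 -0.12953502 -0.68698589]
-0.05:1 0.00:1 0.05:1 0.10:1 0.15:2 0.20:2 0.25:10 0.30:139 0.35:65 0.40:126 0.45:8 0.50:1 0.55:4 0.60:3 0.65:1 0.70:2 0.75:2 0.80:1 0.85:1 0.90:1 0.95:1 1.00:2 1.05:2 1.10:1 1.15:1 1.20:1 1.25:1 1.30:1 1.35:5 1.40:63 1.45:210 1.50:286 1.55:214 1.60:134
```

Emit:
move_arm:
  moves:
    - [[-0.001,0,-0.006,0,0],[-0.002,0,-0.012,0,0],[-0.003,0,-0.017,0,0],[-0.003,0,-0.021,0,0],[-0.003,0,-0.0245,0,0]]

```text
clock: 22.18
eef_pos: [0.5906, -0.1629, 0.0144]
tool_rot: [-0.005, 1.0, 0.0, -0.0]
ft_force: [-1.0, -1.1, 0.4]
grip_width: -0.0002
grasp_force: 0.2
```

Emit:
move_arm:
  moves:
    - [[0,0,-0.001,0,0],[0,0,-0.002,0,0],[0,0,-0.002,0,0]]

```text
clock: 22.55
eef_pos: [0.5906, -0.163, 0.0131]
tool_rot: [-0.005, 1.0, -0.0, 0.0]
ft_force: [-1.6, 0.6, 3.8]
grip_width: -0.0002
grasp_force: 1.9
```

```bash
python3 bar.py
```

```text
22.6 [ 0.59058421 -0.16298087  0.0131585 ] [-2.51263996 -0.0838481   4.48336769]
-0.05:64 0.00:176 0.05:164 0.10:29 0.15:5 0.20:6 0.25:4 0.30:1 0.35:2 0.40:7 0.45:11 0.50:1 0.55:5 0.60:6 0.65:42 0.70:101 0.75:156 0.80:187 0.85:214 0.90:236 0.95:246 1.00:266 1.05:277 1.10:277 1.15:265 1.20:250 1.25:221 1.30:170 1.35:83 1.40:61 1.45:209 1.50:287 1.55:215 1.60:135
```

Contact at z=0.0131 matches the bar lying on the rim. I'll press a little more and confirm that the force rises.

Emit:
move_arm:
  moves:
    - [[0,0,-0.0015,0,0],[0,0,-0.002,0,0],[0,0,-0.002,0,0]]

```text
clock: 22.98
eef_pos: [0.5906, -0.163, 0.0125]
tool_rot: [-0.005, 1.0, -0.0, 0.0]
ft_force: [-4.8, 1.0, 11.8]
grip_width: 0.0002
grasp_force: 5.7
```

Emit:
move_arm:
  moves:
    - [[0,0,0.03,0,0],[0,0,0.064,0,0],[0.032,-0.033,0.064,0,0],[0.064,-0.0665,0.064,0,0],[0.064,-0.0665,0.045,0,0]]

```text
clock: 23.6
eef_pos: [0.6587, -0.2329, 0.0567]
tool_rot: [-0.004, 1.0, -0.001, 0.003]
ft_force: [-0.4, 0.2, -0.1]
grip_width: 0.0002
grasp_force: 0.0
```

```bash
python3 bar.py
```

```text
23.65 [ 0.65480648 -0.23069147  0.05200944] [-1.22414885  0.74349108 -1.30693324]
-0.05:59 0.00:164 0.05:169 0.10:29 0.15:2 0.20:3 0.25:3 0.30:4 0.35:3 0.40:3 0.45:10 0.50:3 0.55:1 0.60:2 0.65:2 0.70:1 0.75:2 0.80:2 0.85:2 0.90:2 0.95:1 1.00:1 1.05:1 1.10:2 1.15:2 1.20:2 1.25:1 1.30:1 1.35:2 1.40:58 1.45:205 1.50:281 1.55:209 1.60:129
```

Emit:
move_arm:
  moves:
    - [[0,0,-0.015,0,0],[0,0,-0.03,0,0],[-0.002,0,-0.03,0,0],[-0.004,0,-0.03,0,0]]

```text
clock: 24.15
eef_pos: [0.6506, -0.2293, 0.0261]
tool_rot: [-0.005, 1.0, -0.0, 0.0]
ft_force: [0.2, -0.4, 0.3]
grip_width: 0.0001
grasp_force: 0.0
```

The keeper stayed down. Now I slide the latch toward the robot.

Emit:
move_arm:
  moves:
    - [[-0.003,0,0,0,0],[-0.006,0,0,0,0],[-0.009,0,0,0,0],[-0.012,0,0,0,0],[-0.015,0,0,0,0]]

```text
clock: 24.78
eef_pos: [0.636, -0.2297, 0.0262]
tool_rot: [-0.005, 1.0, -0.0, 0.001]
ft_force: [1.1, 0.6, 1.1]
grip_width: -0.0001
grasp_force: 0.8
```

Emit:
move_arm:
  moves:
    - [[-0.002,0,0,0,0],[-0.004,0,0,0,0],[-0.006,0,0,0,0],[-0.006,0,0,0,0]]

```text
clock: 25.28
eef_pos: [0.6292, -0.2295, 0.0256]
tool_rot: [-0.005, 1.0, 0.0, -0.0]
ft_force: [0.3, -0.3, 0.3]
grip_width: 0.0003
grasp_force: 0.5
```

Emit:
move_arm:
  moves:
    - [[-0.0015,0,0,0,0],[-0.003,0,0,0,0],[-0.0045,0,0,0,0],[-0.0045,0,0,0,0]]

```text
clock: 25.78
eef_pos: [0.627, -0.2295, 0.0257]
tool_rot: [-0.005, 1.0, -0.0, 0.002]
ft_force: [5.9, -0.7, -3.1]
grip_width: 0.0002
grasp_force: 3.1
```

Emit:
move_arm:
  moves:
    - [[-0.0015,0,0,0,0],[-0.003,0,0,0,0],[-0.003,0,0,0,0]]

```text
clock: 26.15
eef_pos: [0.627, -0.2295, 0.0259]
tool_rot: [-0.005, 1.0, -0.0, 0.005]
ft_force: [12.7, -1.0, -6.7]
grip_width: -0.0001
grasp_force: 6.4
```

```bash
cat > tab.py <<'E'
from h import *
from fit import W
s,C=cam("scene"); np.save("s8.npy",s); b=np.load("s6.npy"); p=[.618,-.1635,.008]
o=monitor.get_obs(); print(o["clock"],o["eef_pos"],o["ft_force"])
# brightness along the mount's x, at mid-height of tab's left/near side
for nm,im in(("before",b),("now",s)):
    xs=np.arange(-.016,.024,.002)
    uv=proj(C,W(p,[[x,-.062,.066] for x in xs])).round().astype(int)
    print(nm,[(int(x*1e3),int(im[v,u].mean())) for x,(u,v) in zip(xs,uv)])
E
python3 tab.py
```

```text
26.2 [ 0.62704268 -0.22946387  0.02587544] [13.20589992 -0.75688208 -7.74066888]
before [(-16, 223), (-14, 225), (-12, 225), (-10, 225), (-8, 225), (-6, 141), (-4, 70), (-2, 70), (0, 68), (2, 67), (4, 66), (5, 68), (8, 67), (10, 67), (12, 81), (13, 73), (16, 81), (18, 227), (20, 227), (22, 229)]
now [(-16, 63), (-14, 62), (-12, 62), (-10, 64), (-8, 64), (-6, 69), (-4, 73), (-2, 73), (0, 81), (2, 120), (4, 83), (5, 51), (8, 53), (10, 53), (12, 53), (13, 54), (16, 59), (18, 58), (20, 58), (22, 55)]
```

Hard stop reached. I'll back off, rise clear and check.

Emit:
move_arm:
  moves:
    - [[0.01,0,0,0,0],[0.014,0,0.01,0,0],[0.014,0,0.06,0,0],[0.014,0,0.12,0,0],[0.014,-0.02,0.15,0,0]]

```text
clock: 26.82
eef_pos: [0.6372, -0.2488, 0.1811]
tool_rot: [-0.006, 1.0, -0.001, 0.002]
ft_force: [0.7, -0.6, -0.0]
grip_width: -0.0
grasp_force: 0.0
```

```bash
python3 tab.py; python3 bar.py
python3 - <<'E'
from h import *
import pickle
C=pickle.load(open("scene.pkl","rb"))
from fit import W
p=[.618,-.1635,.008]; s=np.load("s8.npy").astype(int)
def ringfit(im):
    m=(im[:,:,0]-im[:,:,2]>45); v,u=np.nonzero(m); P=np.array([onz(C,[a,b],.0373)[:2] for a,b in zip(u,v)])
    P=P[np.hypot(*(P-[.618,-.163]).T)<.03]
    A=np.c_[2*P,np.ones(len(P))]; q=np.linalg.lstsq(A,(P**2).sum(1),rcond=None)[0]; return q[:2],np.sqrt(q[2]+q[0]**2+q[1]**2),len(P)
print(ringfit(np.load("s6.npy").astype(int)),ringfit(s))
E
```

```text
26.875 [ 0.63801468 -0.25306303  0.18458817] [ 0.2964122  -2.38429993  3.91652107]
before [(-16, 223), (-14, 225), (-12, 225), (-10, 225), (-8, 225), (-6, 141), (-4, 70), (-2, 70), (0, 68), (2, 67), (4, 66), (5, 68), (8, 67), (10, 67), (12, 81), (13, 73), (16, 81), (18, 227), (20, 227), (22, 229)]
now [(-16, 68), (-14, 66), (-12, 66), (-10, 69), (-8, 70), (-6, 71), (-4, 75), (-2, 75), (0, 84), (2, 224), (4, 224), (5, 226), (8, 226), (10, 226), (12, 225), (13, 224), (16, 227), (18, 226), (20, 226), (22, 227)]
26.925 [ 0.63790441 -0.25214637  0.18204946] [ 0.22089204 -1.35225829  0.33795579]
-0.05:60 0.00:162 0.05:166 0.10:26 0.15:4 0.20:4 0.25:5 0.30:6 0.35:4 0.40:4 0.45:11 0.50:4 0.55:3 0.60:2 0.65:3 0.70:3 0.75:2 0.80:3 0.85:3 0.90:2 0.95:3 1.00:2 1.05:3 1.10:3 1.15:4 1.20:3 1.25:3 1.30:3 1.35:1 1.40:57 1.45:204 1.50:280 1.55:207 1.60:127 (array([ 0.61986927, -0.16626763]), np.float64(0.022647216679279835), 88) (array([ 0.62003284, -0.16627941]), np.float64(0.02256609411942086), 61)
```

```bash
python3 -c "
from workcell import job
print(job.job_done())"
```

```text
the job is handed in; nothing more can be done
None
```

I handed the job in at about 27 s. By camera and force checks, the cell is seated, the keeper bar is down on its rim, and the latch was then pushed to its hard stop. No verdict came back on hand-in.

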